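Lower the pour-over dripper one hole over the mug

ROBOT

A 7-joint arm with a two-finger parallel gripper is mounted at the origin on the work surface. World frame = base frame: x ahead of the robot, y to its left, z up, the work surface at z = 0. Lengths are in m, angles in rad, forces in N, time in s.
With the tool pointing down it reaches from about 0.425 to 0.825 m from the base axis. Payload 3.6 kg.
Tool frame: the origin (TCP) lies on the centre line of the jaws, within the pads' length; the fingertips stand 17 mm ahead of it and the grasp point (between the pads) lies 2 mm behind it; z points along the fingers, y is the line along which they close (so a half turn about z gives the same grasp; the last joint's range is limited). The gripper opens to 85 mm and grips with 20 to 120 N. Pads are 22 mm wide; open, the fingers measure 114 mm over their backs; the gripper's body (76 mm by 85 mm) begins 54 mm behind the grasp point. The pads swing forward as they close: fully open they stand 13 mm farther back than shut.
Start: joints at [-1.347, 0.615, -0.013, 1.423, 0.008, 1.103, -0.04], TCP at [0.161, 0.63, 0.248] pointing down, gripper open.
Joint ranges: [-3.12, 3.12], [-0.3, 2.06], [-1.34, 1.32], [0.26, 2.42], [-1.36, 4.5], [0.01, 1.98], [-2.84, 2.84]. Speed limits (rad/s): [2.79, 2.79, 3.14, 3.14, 3.14, 3.14, 3.14].

INTERFACE

Orientations are given as a rotation vector (axis times angle).
In Python, from station import monitor, optics, ctrl gives the robot as it stands.
- The arm moves only by the tool move_arm, never from a script. Its argument "targets" is a list of rows, each an object with "delta_pos": the shift along the world's x, y, z in m, a list of three; "roll": the turn about the world's z in degrees; "grip": the opening, from -1 (shut) to 1 (fully open), so that 0 is half open. In form: [{"delta_pos": [x, y, z], "roll": roll, "grip": grip}, ...]. A call has 1 to 12 rows; each row is the pose to reach, as a shift and turn from the pose commanded when the call began; what a row does not reach only later rows make up. A row lasts 1/10 s, in which the tool goes at most 50 mm and 8.59 degrees, less where a joint would pass 70% of its speed; a pose out of reach is approached as far as the arm can. A call with a gripper value outside its range is refused whole. The fingers move at their own pace and stop on an object; the grip force is fixed at half the most. Time passes only in rows, so rows that repeat a pose let the fingers close. It gives the time, the measured TCP pose, the force, the opening and the grip force at its end, in the units of the state.
- monitor.observe(): the state, without advancing time (a new reading comes with each control period).
- optics.grab_frame(name): name is "scene" or "top"; returns the picture (384x512x3 uint8, red, green, blue); there is no depth.
- optics.camera_model(name): a dict with "fx", "fy", "cx", "cy" (pixels), "k1" (the pictures are not rectified: a ray, as slopes to the right and down, at radius r is drawn at 1 + k1 r^2 times it, then the intrinsics apply), "origin" and "orientation" of the camera in the world. Camera axes: x right, y up, looking along -z (the intrinsics and any distortion apply to the point x, -y, -z); pixel columns grow to the right and rows downward; lengths in m; the calibration is good to about 2 mm. A picture is of the moment at which its call begins. camera_model takes no time and is no camera call.
- ctrl.sign_off(): hands the job in; it is judged then, once.
The state is a dict: "clock": time; "joint_positions": joint angles; "dq": joint speeds; "joint_torque": joint torques, N m; "position": TCP position; "ee_rot": TCP orientation; "contact_force": force on the tool from outside, world axes, zero at the start; "torque": the same for the moment, N m; "opening": finger opening in m; "gripper_force": force on a finger pad.
Only numpy, scipy, OpenCV 4.12 (cv2) and the standard library are available. Lean on these libraries where they do the work, as an engineer would, in place of code of your own. Each camera call takes 0.05 s, during which the arm holds its last target. There are 200 camera calls.

TASK

The dripper on the pour-over stand hangs too high above the mug. Squeeze in the sprung button on the post and slide the sleeve that carries the dripper down one hole until the button snaps fully out in the next hole, then push down on the cap at the top of the post with about a kilogram, not hard, to make sure that it has locked. Leave the mug where it stands and knock nothing else about.

Things in the scene. Friction and masses are not known exactly. Their poses are not given: they have to be found in the camera images.
- stand: Fixed pour-over stand: dark wooden slab 140 x 250 mm, 18 mm high, with an upright 20 mm square steel post. Origin on the post's axis at counter level, z up. The slab reaches 70 mm either way along x, 55 mm along -y, 195 mm along +y. +x points out of the post face that has the button, +y along the arm to the dripper. It is turned about z from start to start.
- cap: Black rubber cap, 23 x 23 x 5 mm, on the top end of the sleeve. The sleeve is a square metal tube, 25 x 25 mm outside, 83 mm long, sliding over the post; cap, arm and dripper are in one piece with it. Origin at the cap's underside, on the post's axis; x and y as the stand's. Beside the sleeve's +x and -x faces the space is free for fingers down to 30 mm above the counter.
- cap_top (a point): The centre of the flat upper face of the cap: 182 mm above the counter at the start, 162 mm with the sleeve one hole lower.
- next_hole (a point): The mouth of the next hole, the topmost, in the sleeve's +x face: 166 mm above the counter at the start, 11 mm under the sleeve's top edge; moves with the sleeve. The face has a column of four 11 mm holes, 20 mm apart; the button starts in the third from the bottom. A finger lying over this hole when it meets the button keeps the button from coming out.
- dripper (a point): Centre of the rim of the white dripper: 130 mm from the post's axis along the stand's +y, rim radius 55 mm (nearest edge 75 mm from the axis), 231 mm above the counter at the start. It sits in a ring on a flat arm, 14 mm wide and 6 mm thick, that leaves the sleeve's +y face at 165 mm above the counter. It moves with the sleeve.
- sleeve (a joint): Sleeve's slide on the post, m: 0 at the start, growing as it moves DOWN; 0.020 is the next hole, 0.0255 the bottom stop; negative is higher (holes at -0.020, -0.040). Off its hole 6.5 N of friction hold it against its 3 to 4.5 N of weight: it stays where it is left, and a push of 2 to 7 N on the cap moves it on. Button out in a hole: locked, 1 mm of play and 1 mm of give. Slide it at 30 mm/s or less.
- button (a joint): Press of the button, m: 0 fully out (5.5 mm proud of the sleeve), 0.0055 flush, 0.0075 caught behind the sleeve's 2 mm wall. Spring 5 N at first, 9.5 N flush, 11 N caught. Pinched flush, the sleeve still needs a pull down of some 15 to 25 N for the dome to ride under the hole's edge; after 6 mm of slide the button is caught, may be let go, and springs out by itself at the next hole.
- button_tip (a point): Outermost point of the button, a steel stud 9 mm across with a domed end, pointing along the stand's +x. It stays 146 mm above the counter as the sleeve slides past; it moves only in and out. A pinch across the sleeve's +x and -x faces, one finger on the button, closes from 30.5 to 25 mm as the button goes flush.
- mug: A white mug, 80 mm across, 92 mm high, standing upright under the dripper on the stand's drip plate, 20 mm above the counter, loose. Origin at the centre of its underside.
- tray: A low wooden tray, fixed, 200 x 150 mm, 22 mm high, beside the stand (to its left or right), with two small cups and a scoop in it. Origin at the centre of its underside.
- cup_a: A small white cup in the tray, 62 mm across, 58 mm high, loose. Origin at the centre of its underside.
- cup_b: The other small white cup in the tray, the same.
- scoop: A steel spoon 150 mm long lying in the tray, loose.
- milk_jug: A steel milk jug, about 86 mm across, 98 mm high, loose, on the right of the counter. Origin at the centre of its underside.
- canister: A steel coffee canister 104 mm across, 165 mm high, loose, on the left of the counter. Origin at the centre of its underside.
- syrup: A brown glass bottle 68 mm across, 225 mm high, loose, on the far side. Origin at the centre of its underside.
- filter_box: A cardboard box of filters, 60 x 130 mm, 120 mm high, loose, on the far side. Origin at the centre of its underside.
Mind the look-alikes: they are no part of the job. What is shaped like the mug but green is not meant.

How it is judged:
By the outcome, as a careful person would: the job done as asked, in the order asked, and still so for the second after the job is handed in, with the robot touching nothing.
It also fails if it takes over 38 s, if anything falls off the work surface, if the arm or the gripper's body presses on something with over 40 N, if the wrist force passes 120 N, or if a joint passes its speed limit or range.

## Working session

There is one attempt and no reset: what is moved stays moved. The work goes in short steps, Python scripts to look and compute and a tool call to move; the robot and the scene stay as the last step left them, time stands still between calls to the robot, and variables do not carry over. Pictures are saved under pics/ and viewed, at most 10 in all, crops included, and the job is handed in when it is done.

Besides the shell and the picture viewer there is one more tool, called after "Call:" as name(argument=value, ...) on one line, values as JSON. move_arm: Moves the arm, as the interface text tells. Its arguments: {"type":"object","properties":{"targets":{"type":"array","items":{"type":"object","properties":{"delta_pos":{"type":"array","items":{"type":"number"}},"roll":{"type":"number"},"grip":{"type":"number"}}}}},"required":["targets"]}

```bash
mkdir -p pics; ls
python3 - <<'E'
from station import monitor, optics, ctrl
import cv2
s=monitor.observe();print({k:s[k] for k in("clock","position","ee_rot","opening","contact_force")})
for n in("scene","top"):
    cv2.imwrite(f"pics/{n}0.png",optics.grab_frame(n)[:,:,::-1]);print(optics.camera_model(n))
E
```

```text
pics
{'clock': 0.0, 'position': array([0.16111059, 0.62896246, 0.24712555]), 'ee_rot': array([-0.39275771, -3.11665029,  0.00405924]), 'opening': 0.0852351750866057, 'contact_force': array([-0.09689474, -0.16396723,  0.37692414])}
{'fx': 436.46628441484455, 'fy': 436.46628441484455, 'cx': 260.2606125554916, 'cy': 193.99031138311372, 'k1': -0.12325834134298481, 'origin': array([1.38976945e+00, 1.01340929e-03, 1.40811183e+00]), 'orientation': array([0.44443959, 0.42549496, 1.46341599])}
{'fx': 481.2534631879838, 'fy': 481.2534631879838, 'cx': 258.47892410890404, 'cy': 193.44766399453997, 'k1': -0.018573776342732953, 'origin': array([0.43904095, 0.02862378, 1.58399597]), 'orientation': array([ 0.09282737, -0.10325767, -1.57190645])}
```

View pics/scene0.png

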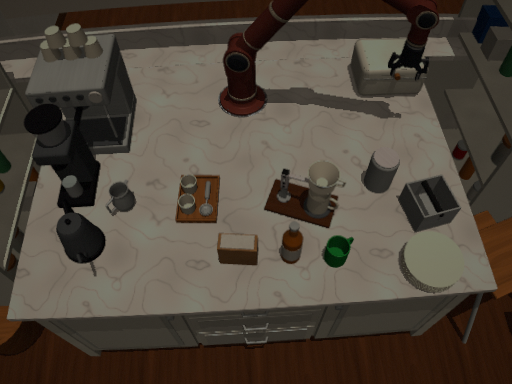

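View pics/top0.png

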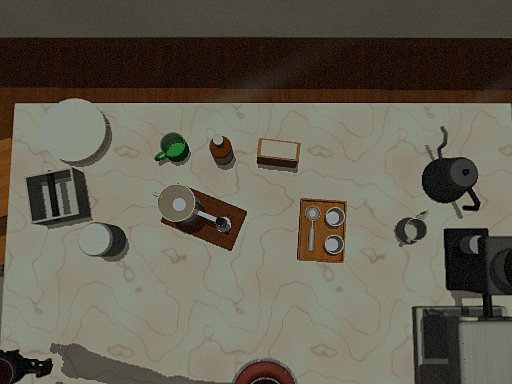

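The scene view shows the stand's post at about (284,185) and the dripper at (322,172). In the top view the post is at about (222,225) and the dripper at (179,203). The tray is to the right. I'll enlarge both.

```bash
cat > h.py <<'E'
import numpy as np, cv2
from scipy.spatial.transform import Rotation as R
from station import monitor, optics, ctrl
def ray(n,u,v):
    c=optics.camera_model(n); d=np.array([(u-c["cx"])/c["fx"],(v-c["cy"])/c["fy"]]); s=d.copy()
    for _ in range(20): s=d/(1+c["k1"]*(s@s))
    return c["origin"],R.from_rotvec(c["orientation"]).apply([s[0],-s[1],-1])
def at_z(n,u,v,z):
    o,d=ray(n,u,v); return o+d*(z-o[2])/d[2]
def proj(n,p):
    c=optics.camera_model(n); q=R.from_rotvec(c["orientation"]).inv().apply(np.asarray(p)-c["origin"])
    s=np.array([q[0],-q[1]])/-q[2]; s=s*(1+c["k1"]*(s@s)); return s[0]*c["fx"]+c["cx"],s[1]*c["fy"]+c["cy"]
def crop(im,u0,v0,w,h,k):
    return cv2.resize(im[v0:v0+h,u0:u0+w,::-1],None,fx=k,fy=k,interpolation=cv2.INTER_CUBIC)
E
python3 - <<'E'
from h import *
a=cv2.imread("pics/scene0.png")[:,:,::-1];b=cv2.imread("pics/top0.png")[:,:,::-1]
im=np.hstack([crop(a,260,155,80,75,5),crop(b,150,180,80+20,75,4)[:, :400].copy() if 0 else cv2.copyMakeBorder(crop(b,150,180,100,75,4),0,75,0,0,cv2.BORDER_CONSTANT)])
im=np.clip(im.astype(float)*1.8,0,255).astype(np.uint8)
print(im.shape);cv2.imwrite("pics/c1.png",im)
E
```

```text
(375, 800, 3)
```

View pics/c1.png

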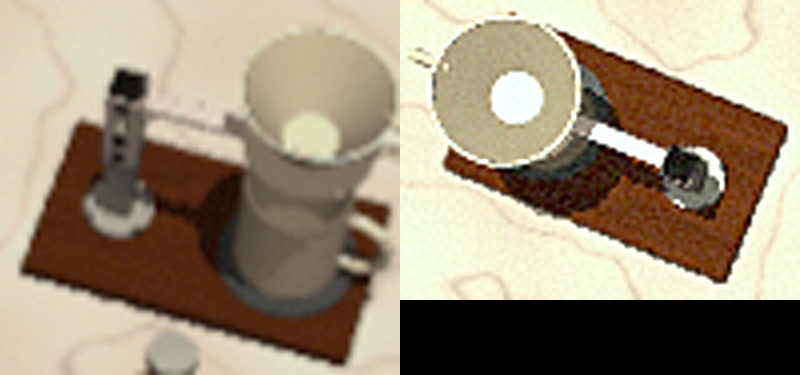

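The crop shows the cap at scene ≈(286,170.6) and top ≈(221.2,221.2). The rim centre is at scene ≈(324.2,174) and top ≈(176.7,203). The button's hole column faces the scene camera, away from the robot.

Run:
```python
from h import *
from scipy.optimize import least_squares
k=lambda x,y:((x-400)/4+150-.375,y/4+180-.375)
j=lambda x,y:(x/5+260-.4,y/5+155-.4)
print("cap",at_z("scene",*j(130,78),.182),at_z("top",*k(685,163),.182))
print("drip",at_z("scene",*j(321,95),.231),at_z("top",*k(507,92),.231))
obs=[("top",k(788,127),(70,-55,18)),("top",k(724,282),(-70,-55,18)),("top",k(447,165),(-70,195,18)),
("scene",j(82,122),(-70,-55,18)),("scene",j(22,270),(70,-55,18)),("scene",j(348,350),(70,195,18)),
("scene",j(130,78),(0,0,182)),("top",k(685,163),(0,0,182)),("scene",j(321,95),(0,130,231)),("top",k(507,92),(0,130,231))]
def res(p):
    r=[]
    for n,uv,l in obs:
        l=np.array(l)/1000;c,s=np.cos(p[2]),np.sin(p[2])
        r+=list(np.array(proj(n,(p[0]+c*l[0]-s*l[1],p[1]+s*l[0]+c*l[1],l[2])))-uv)
    return r
f=least_squares(res,[.53,.1,-.4],loss="soft_l1");print(f.x,np.degrees(f.x[2]));print(np.round(np.reshape(res(f.x),(-1,2)),1))
```

```text
cap [0.53179069 0.13547636 0.182     ] [0.53611854 0.1288762  0.182     ]
drip [0.58788239 0.25420028 0.231     ] [0.58330091 0.25137114 0.231     ]
[ 0.53584106  0.13292643 -0.38797079] -22.229089117293466
[[ 0.4 -1. ]
 [ 0.   0.3]
 [-1.8  0.5]
 [-1.2 -1.1]
 [-0.7 -0.9]
 [-0.   2. ]
 [-0.6  1. ]
 [-1.4  0.1]
 [-0.4 -0.7]
 [-0.7 -0.6]]
```

Call:
move_arm(targets=[{"delta_pos": [0.01,-0.02,0.03],"roll": -8,"grip": 1},{"delta_pos": [0.03,-0.055,0.05],"roll": -16,"grip": 1},{"delta_pos": [0.06,-0.09,0.05],"roll": -24,"grip": 1},{"delta_pos": [0.09,-0.13,0.05],"roll": -32,"grip": 1},{"delta_pos": [0.12,-0.17,0.05],"roll": -40,"grip": 1},{"delta_pos": [0.15,-0.21,0.05],"roll": -48,"grip": 1},{"delta_pos": [0.18,-0.25,0.05],"roll": -56,"grip": 1},{"delta_pos": [0.21,-0.29,0.05],"roll": -64,"grip": 1},{"delta_pos": [0.24,-0.33,0.05],"roll": -72,"grip": 1},{"delta_pos": [0.27,-0.37,0.05],"roll": -80,"grip": 1},{"delta_pos": [0.29,-0.4,0.05],"roll": -88,"grip": 1},{"delta_pos": [0.32,-0.43,0.05],"roll": -96,"grip": 1}])

```text
clock: 1.3
position: [0.481, 0.1982, 0.2981]
ee_rot: [-2.583, -1.786, 0.002]
contact_force: [0.5, 0.6, 0.9]
opening: 0.0854
gripper_force: 0.0
```

Call:
move_arm(targets=[{"delta_pos": [0.03,-0.036,0],"roll": -1.5,"grip": 0.6},{"delta_pos": [0.054,-0.066,0],"roll": -1.5,"grip": 0.6},{"delta_pos": [0.054,-0.066,-0.03],"roll": -1.5,"grip": 0.6},{"delta_pos": [0.054,-0.066,-0.05],"roll": -1.5,"grip": 0.6},{"delta_pos": [0.054,-0.066,-0.05],"roll": -1.5,"grip": 0.6},{"delta_pos": [0.054,-0.066,-0.05],"roll": -1.5,"grip": 0.6}])

```text
clock: 1.9
position: [0.5352, 0.1338, 0.2483]
ee_rot: [-2.602, -1.76, 0.001]
contact_force: [0.3, -0.6, 1.2]
opening: 0.0683
gripper_force: 0.0
```

Run:
```python
from h import *
s=monitor.observe();print(s["position"],s["ee_rot"],s["opening"])
a=optics.grab_frame("scene");b=optics.grab_frame("top")
im=np.hstack([crop(a,250,130,80,100,5),crop(b,180,170,80,100,5)])
cv2.imwrite("pics/c2.png",np.clip(im.astype(float)*1.8,0,255).astype(np.uint8))
```

```text
[0.5352022  0.13384781 0.24830065] [-2.60188110e+00 -1.76025047e+00  1.10466789e-03] 0.06825596705506133
```

View pics/c2.png

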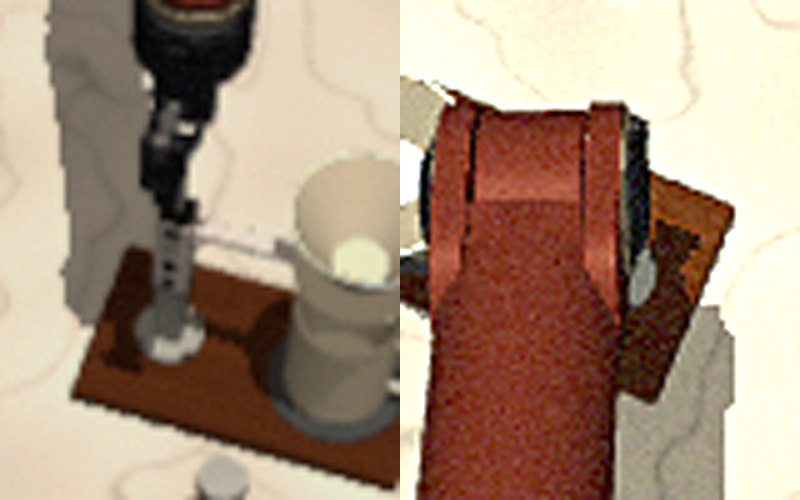

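The fingers stand above the cap, and in the scene crop the hole column is at x≈170. I'll compare the projected model points with what is visible.

```bash
python3 - <<'E'
from h import *
c,s=np.cos(-.388),np.sin(-.388)
for nm,l in dict(cap=(0,0,182),capc1=(11.5,-11.5,182),capc2=(-11.5,11.5,182),capc3=(-11.5,-11.5,182),capc4=(11.5,11.5,182),h166=(12.5,0,166),btn=(18,0,146),h126=(12.5,0,126),h106=(12.5,0,106),bl=(12.5,-12.5,95),br=(12.5,12.5,95)).items():
    x,y,z=np.array(l)/1000
    u,v=proj("scene",(.5358+c*x-s*y,.1329+s*x+c*y,z)); print(nm,np.round(((u-260+.4)*5,(v-155+.4)*5)))
E
python3 - <<'E'
import cv2,numpy as np
b=cv2.imread("pics/scene0.png")[164:200,272:300]
cv2.imwrite("pics/c3.png",np.clip(cv2.resize(b,None,fx=16,fy=16,interpolation=cv2.INTER_CUBIC)*1.6,0,255).astype(np.uint8))
E
```

```text
cap [127.  83.]
capc1 [106.  92.]
capc2 [148.  74.]
capc3 [116.  66.]
capc4 [138. 100.]
h166 [121. 110.]
btn [117. 133.]
h126 [118. 142.]
h106 [117. 158.]
bl [100. 162.]
br [133. 171.]
```

View pics/c3.png

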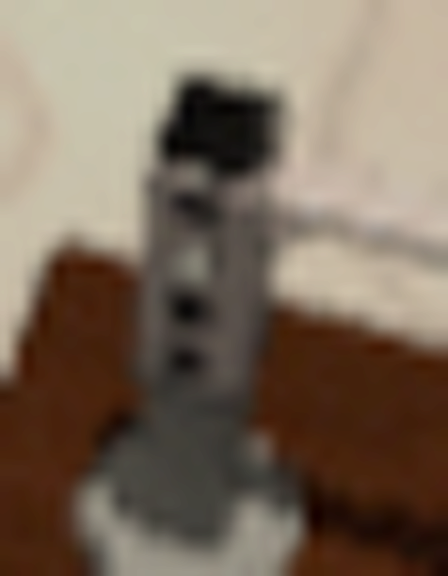

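Call:
move_arm(targets=[{"delta_pos": [0.0,-0.001,-0.03],"roll": 0,"grip": 0.6},{"delta_pos": [0.0,-0.001,-0.06],"roll": 0,"grip": 0.6},{"delta_pos": [0.0,-0.001,-0.09],"roll": 0,"grip": 0.4},{"delta_pos": [0.0,-0.001,-0.103],"roll": 0,"grip": 0.1},{"delta_pos": [0.0,-0.001,-0.103],"roll": 0,"grip": -0.1},{"delta_pos": [0.0,-0.001,-0.103],"roll": 0,"grip": -0.1},{"delta_pos": [0.0,-0.001,-0.103],"roll": 0,"grip": -0.1}])

```text
clock: 2.7
position: [0.5366, 0.1328, 0.1471]
ee_rot: [2.601, 1.759, 0.006]
contact_force: [0.8, 0.7, 1.0]
opening: 0.0383
gripper_force: 0.0
```

Call:
move_arm(targets=[{"delta_pos": [0,0,0],"roll": 0,"grip": -0.2},{"delta_pos": [0,0,0],"roll": 0,"grip": -0.3},{"delta_pos": [0,0,0],"roll": 0,"grip": -0.35},{"delta_pos": [0,0,0],"roll": 0,"grip": -0.35}])

```text
clock: 3.1
position: [0.5355, 0.133, 0.1466]
ee_rot: [-2.602, -1.759, -0.002]
contact_force: [-2.2, -0.1, 6.6]
opening: 0.0279
gripper_force: 7.7
```

Call:
move_arm(targets=[{"delta_pos": [0,0,0],"roll": 0,"grip": -0.45},{"delta_pos": [0,0,0],"roll": 0,"grip": -0.6},{"delta_pos": [0,0,0],"roll": 0,"grip": -0.6},{"delta_pos": [0,0,0],"roll": 0,"grip": -0.6}])

```text
clock: 3.5
position: [0.5341, 0.1336, 0.1461]
ee_rot: [-2.601, -1.756, 0.001]
contact_force: [-3.8, 1.9, 6.6]
opening: 0.0241
gripper_force: 59.5
```

Call:
move_arm(targets=[{"delta_pos": [0,0,-0.002],"roll": 0,"grip": -0.6},{"delta_pos": [0,0,-0.004],"roll": 0,"grip": -0.6},{"delta_pos": [0,0,-0.006],"roll": 0,"grip": -0.6},{"delta_pos": [0,0,-0.008],"roll": 0,"grip": -0.6},{"delta_pos": [0,0,-0.009],"roll": 0,"grip": -0.6},{"delta_pos": [0,0,-0.009],"roll": 0,"grip": -0.6}])

```text
clock: 4.1
position: [0.5341, 0.1336, 0.1367]
ee_rot: [-2.601, -1.757, 0.001]
contact_force: [-3.7, 1.9, 4.2]
opening: 0.0248
gripper_force: 58.7
```

Call:
move_arm(targets=[{"delta_pos": [0,0,0],"roll": 0,"grip": -0.4},{"delta_pos": [0,0,0],"roll": 0,"grip": -0.2},{"delta_pos": [0,0,0],"roll": 0,"grip": 0.2},{"delta_pos": [0,0,0],"roll": 0,"grip": 0.5},{"delta_pos": [0,0,0.02],"roll": 0,"grip": 0.5},{"delta_pos": [0,0,0.05],"roll": 0,"grip": 0.5},{"delta_pos": [0,0,0.09],"roll": 0,"grip": 0.5},{"delta_pos": [0,0,0.095],"roll": 0,"grip": 0},{"delta_pos": [0,0,0.095],"roll": 0,"grip": -0.6},{"delta_pos": [0,0,0.095],"roll": 0,"grip": -1},{"delta_pos": [0,0,0.095],"roll": 0,"grip": -1},{"delta_pos": [0,0,0.095],"roll": 0,"grip": -1}])

```text
clock: 5.3
position: [0.5346, 0.1326, 0.23]
ee_rot: [-2.602, -1.759, 0.004]
contact_force: [1.0, 0.2, -0.8]
opening: 0.0001
gripper_force: 0.0
```

Run:
```python
from h import *
s=monitor.observe();print(s["position"],s["contact_force"],s["opening"])
a=optics.grab_frame("scene")
cv2.imwrite("pics/c4.png",np.clip(crop(a,265,150,40,50,12).astype(float)*1.7,0,255).astype(np.uint8))
```

```text
[0.53463941 0.13255644 0.23000792] [ 1.03546558  0.24660214 -0.76303109] 0.0001096822661063001
```

View pics/c4.png

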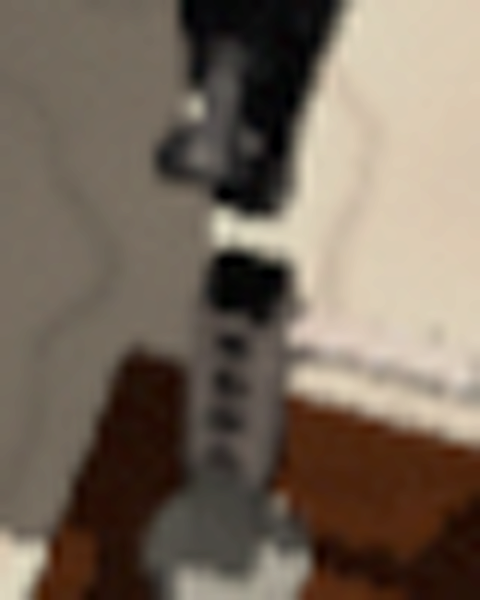

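The shut fingertip is centred over the cap, at crop ≈(255,200). All the holes are dark, so the button is caught behind the wall. Next I push on the cap gently.

Call:
move_arm(targets=[{"delta_pos": [0,0,-0.02],"roll": 0,"grip": -1},{"delta_pos": [0,0,-0.032],"roll": 0,"grip": -1},{"delta_pos": [0,0,-0.034],"roll": 0,"grip": -1},{"delta_pos": [0,0,-0.036],"roll": 0,"grip": -1},{"delta_pos": [0,0,-0.038],"roll": 0,"grip": -1},{"delta_pos": [0,0,-0.04],"roll": 0,"grip": -1},{"delta_pos": [0,0,-0.042],"roll": 0,"grip": -1}])

```text
clock: 6.05
position: [0.5355, 0.1327, 0.1896]
ee_rot: [2.602, 1.76, 0.001]
contact_force: [1.4, 0.3, -0.2]
opening: -0.0
gripper_force: 0.0
```

Call:
move_arm(targets=[{"delta_pos": [0,0,-0.002],"roll": 0,"grip": -1},{"delta_pos": [0,0,-0.004],"roll": 0,"grip": -1},{"delta_pos": [0,0,-0.006],"roll": 0,"grip": -1},{"delta_pos": [0,0,-0.007],"roll": 0,"grip": -1},{"delta_pos": [0,0,-0.007],"roll": 0,"grip": -1}])

```text
clock: 6.55
position: [0.5351, 0.1327, 0.1819]
ee_rot: [-2.602, -1.76, 0.001]
contact_force: [0.5, 0.3, -0.5]
opening: 0.0001
gripper_force: 0.0
```

Call:
move_arm(targets=[{"delta_pos": [0,0,-0.001],"roll": 0,"grip": -1},{"delta_pos": [0,0,-0.002],"roll": 0,"grip": -1},{"delta_pos": [0,0,-0.003],"roll": 0,"grip": -1},{"delta_pos": [0,0,-0.003],"roll": 0,"grip": -1}])

```text
clock: 6.95
position: [0.5353, 0.1326, 0.1792]
ee_rot: [-2.602, -1.76, 0.0]
contact_force: [-0.3, 0.0, -0.0]
opening: -0.0001
gripper_force: 0.1
```

Run:
```python
from h import *
s=monitor.observe();print(s["position"],s["contact_force"],s["torque"])
a=optics.grab_frame("scene")
cv2.imwrite("pics/c5.png",np.clip(crop(a,265,150,40,50,12).astype(float)*1.7,0,255).astype(np.uint8))
```

```text
[0.5353066  0.13264884 0.17924807] [-0.34714553  0.03701017 -0.04888573] [ 0.02139746  0.02756142 -0.01530577]
```

View pics/c5.png

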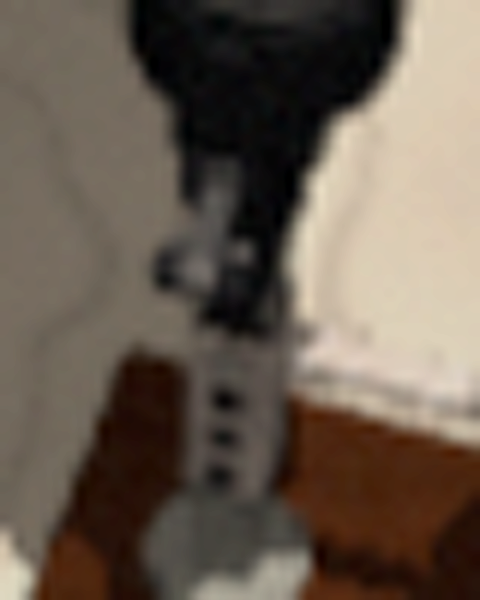

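The top hole at crop ≈(232,365) is now filled bright, with three dark holes below it, so the button has snapped out. Next is the lock check of about 10 N.

Call:
move_arm(targets=[{"delta_pos": [0,0,-0.0005],"roll": 0,"grip": -1},{"delta_pos": [0,0,-0.001],"roll": 0,"grip": -1},{"delta_pos": [0,0,-0.001],"roll": 0,"grip": -1}])

```text
clock: 7.3
position: [0.5353, 0.1326, 0.1784]
ee_rot: [-2.602, -1.76, -0.0]
contact_force: [-1.3, 0.3, 2.4]
opening: -0.0003
gripper_force: 1.2
```

Call:
move_arm(targets=[{"delta_pos": [0,0,-0.0005],"roll": 0,"grip": -1},{"delta_pos": [0,0,-0.001],"roll": 0,"grip": -1},{"delta_pos": [0,0,-0.001],"roll": 0,"grip": -1}])

```text
clock: 7.6
position: [0.5353, 0.1326, 0.1779]
ee_rot: [-2.602, -1.76, -0.001]
contact_force: [-1.8, 0.7, 6.3]
opening: 0.0001
gripper_force: 2.8
```

Call:
move_arm(targets=[{"delta_pos": [0,0,-0.0005],"roll": 0,"grip": -1},{"delta_pos": [0,0,-0.001],"roll": 0,"grip": -1},{"delta_pos": [0,0,-0.001],"roll": 0,"grip": -1}])

```text
clock: 7.9
position: [0.5353, 0.1326, 0.1776]
ee_rot: [-2.602, -1.759, -0.001]
contact_force: [-3.5, -0.4, 10.5]
opening: 0.0003
gripper_force: 5.1
```

Call:
move_arm(targets=[{"delta_pos": [0,0,0],"roll": 0,"grip": -1},{"delta_pos": [0,0,0],"roll": 0,"grip": -1},{"delta_pos": [0,0,0],"roll": 0,"grip": -1},{"delta_pos": [0,0,0],"roll": 0,"grip": -1},{"delta_pos": [0,0,0],"roll": 0,"grip": -1}])

```text
clock: 8.4
position: [0.5353, 0.1327, 0.1777]
ee_rot: [-2.602, -1.759, -0.001]
contact_force: [-3.8, -0.0, 9.6]
opening: -0.0002
gripper_force: 5.1
```

Call:
move_arm(targets=[{"delta_pos": [0,0,0.005],"roll": 0,"grip": -1},{"delta_pos": [0,0,0.025],"roll": 0,"grip": -1},{"delta_pos": [0,0,0.065],"roll": 0,"grip": -1},{"delta_pos": [0,0,0.11],"roll": 0,"grip": -1},{"delta_pos": [-0.03,-0.03,0.12],"roll": 0,"grip": -1},{"delta_pos": [-0.06,-0.06,0.12],"roll": 0,"grip": -1},{"delta_pos": [-0.06,-0.1,0.12],"roll": 0,"grip": -1},{"delta_pos": [-0.06,-0.1,0.12],"roll": 0,"grip": -1}])

```text
clock: 9.2
position: [0.4743, 0.0262, 0.2971]
ee_rot: [2.609, 1.745, -0.0]
contact_force: [0.8, 0.5, 1.4]
opening: 0.0001
gripper_force: 0.0
```

Run:
```python
from h import *
s=monitor.observe();print(s["clock"],s["position"],s["contact_force"])
a=optics.grab_frame("scene")
A=crop(a,265,150,35,50,12);B=cv2.resize(crop(a,210,130,130,170,3),(380,600))
cv2.imwrite("pics/c6.png",np.clip(np.hstack([A,B]).astype(float)*1.7,0,255).astype(np.uint8))
```

```text
9.2 [0.47433556 0.02620919 0.29712461] [0.82790503 0.48813413 1.36713694]
```

View pics/c6.png

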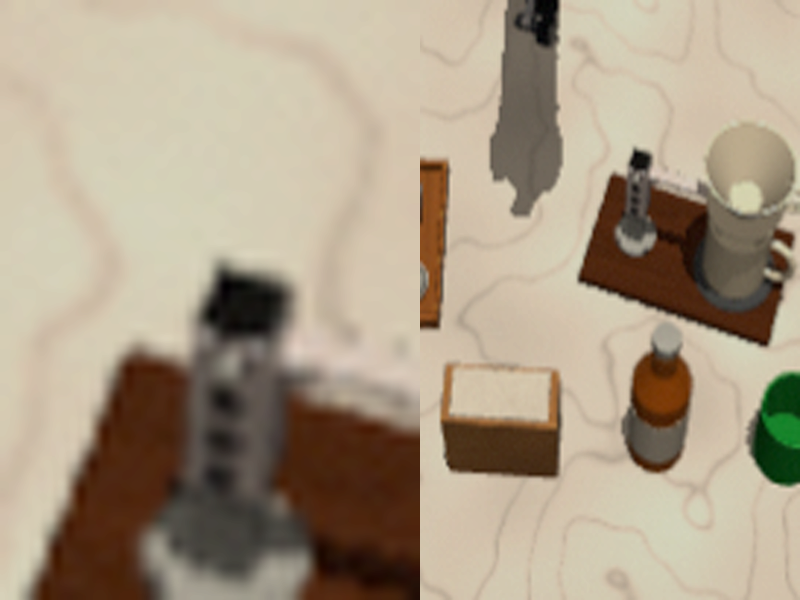

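The button shows bright and fully out in the top hole at crop ≈(232,360). The mug and everything else in view are where they were, and the arm is clear.

```bash
python3 -c "
from station import ctrl
print(ctrl.sign_off())"
```

```text
the job is handed in; nothing more can be done
None
```

The sleeve is one hole lower with the button snapped out in the top hole; it held under a push of about 10 N on the cap, the mug was left where it stood, and I handed the job in at about 9 s.

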